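Locate a workpiece against fence and stop pin

TASK

With your fingertips, push the blue machined block across the inspection plate until its long side lies flush against the front of the steel fence, and only then slide it along the fence until its end touches the red-topped stop pin. The block must only be pushed, never lifted or tipped; leave it flush with the fence and touching the pin, and leave all the other things where they are.

Things in the scene. Friction and masses are not known exactly. Their poses are not given: they have to be found in the camera images.
- block: Loose blue anodised aluminium block, 50 (its x) by 80 (its y, the long sides) by 40 mm high, 0.35 to 0.6 kg, two dark round bores in its top; it stands on the plate in front of the fence, turned by up to about 30 degrees from the fence's direction. Origin at the centre of its underside, z up.
- fence: Fixed straight bar of ground steel, 24 mm thick, 360 mm long, 30 mm high, bolted to the plate; its face is smooth and the block slides along it easily. Origin at the foot of its front face, the face towards the robot and the block, half-way along its length; its x points away from the robot into the bar (square to the front face, bar from x = 0 to 24 mm), its y runs along the front face, z up. The flush block has its centre 25 mm before the face (x = -25 mm in this frame).
- stop_pin: Fixed upright round steel pin with a red top, 20 mm diameter, 32 mm high. Origin at the centre of its foot, on the plate, 25 mm in front of the fence's front face and 150 mm from the middle of the fence, near its left or its right end (it varies). A block that is flush and touches it has its centre 50 mm from the pin's centre.
- collet: Loose brass collet standing on the plate in front of the fence, near the end that has no pin (25 mm before the face, 150 mm from the middle); 34 mm diameter, 48 mm high. Origin at the centre of its underside. Bystander.
- toolholder: Loose steel tool holder standing in a red 80 x 80 x 30 mm base, 131 mm high in all, on the plate to the right of the fence. Origin at the centre of its underside. Bystander.
- ring_gauge: Loose steel ring, 64 mm outside diameter, 22 mm high, lying behind the fence. Origin at the centre of its underside. Bystander.
- micrometer: Loose micrometer with yellow bow and steel barrel, about 55 x 150 x 14 mm, lying on the plate to the left. Origin on the plate at the middle of its jaw gap. Bystander.
- plug_gauge: Loose plug gauge with green handle, about 125 mm long, 18 mm thick, lying on the plate to the right. Origin below the middle of its handle. Bystander.
- pin_case: Loose closed red plastic case, 100 x 160 x 35 mm, at the left. Origin at the centre of its underside. Bystander.

How it is judged:
By the outcome, as a careful person would: the job done as asked, in the order asked, and still so for the second after the job is handed in, with the robot touching nothing.
It also fails if it takes over 54 s, if anything falls off the work surface, if the arm or the gripper's body presses on something with over 40 N, if the wrist force passes 120 N, or if a joint passes its speed limit or range.

ROBOT

A 6-joint arm with a two-finger parallel gripper is mounted at the origin on the work surface. World frame = base frame: x ahead of the robot, y to its left, z up, the work surface at z = 0. Lengths are in m, angles in rad, forces in N, time in s.
With the tool pointing down it reaches from about 0.35 to 0.775 m from the base axis. Payload 7.3 kg.
Tool frame: the origin (TCP) lies on the centre line of the jaws, within the pads' length; the fingertips stand 25 mm ahead of it and the grasp point (between the pads) lies 6 mm ahead of it; z points along the fingers, y is the line along which they close (so a half turn about z gives the same grasp; the last joint's range is limited). The gripper opens to 92 mm and grips with 3 to 60 N. Pads are 19 mm wide; open, the fingers measure 130 mm over their backs; the gripper's body (75 mm by 190 mm) begins 47 mm behind the grasp point.
Start: joints at [-1.388, 0.342, 1.524, -0, 1.275, -0.146], TCP at [0.17, -0.497, 0.252] pointing down, gripper open.
Joint ranges: [-2.53, 2.53], [-0.77, 2.02], [0.04, 2.7], [-1, 4.14], [0.28, 2.66], [-3.11, 3.11]. Speed limits (rad/s): [2.57, 2.57, 3.14, 3.14, 3.14, 3.14].

INTERFACE

Orientations are given as [roll, pitch, yaw] about the fixed x, y, z axes, in that order (R = Rz(yaw) Ry(pitch) Rx(roll)).
In Python, from cell import status, read_camera, camera_info, ticket, models gives the robot as it stands.
- The arm moves only by the tool send_rows, never from a script. Its argument "plan" is a list of rows, each an object with "offset": the shift along the tool's x, y, z in mm, a list of three; "yaw": the turn about the tool's z in rad. In form: [{"offset": [dx, dy, dz], "yaw": yaw}, ...]. A call has 1 to 20 rows; each row shifts and turns the commanded pose from where the row before left it, along the tool's axes as they then stand; what a row does not reach is not made up. A row lasts 1/10 s, in which the tool goes at most 50 mm and 8.59 degrees, less where a joint would pass 70% of its speed; a pose out of reach is approached as far as the arm can. A call is refused whole if a number of a shift passes 50 or a number of a turn 0.15, either way. A call with a gripper value outside its range is refused whole. "hand" is the closure, from 0 (fully open) to 1 (shut), set as the call begins (left out, the last holds). The fingers move at their own pace and stop on an object; "squeeze" is the grip in N (left out, the last holds). Time passes only in rows, so rows that do not move let the fingers close. It gives the time, the measured TCP pose, the force, the opening and the grip force at its end, in the units of the state.
- status.observe(): the state, without advancing time (a new reading comes with each control period).
- read_camera(name): name is "side" or "top"; returns the picture (400x640x3 uint8, red, green, blue); there is no depth.
- camera_info(name): a dict with "vfov" (degrees; the focal length in pixels is half the picture's height over the tangent of half this angle, whatever the lens; pixels are square), "cx", "cy" (the principal point, pixels), "origin" and "attitude" of the camera in the world. Camera axes: x right, y down, z forward; pixel columns grow to the right and rows downward; lengths in m; the calibration is good to about 2 mm. A picture is of the moment at which its call begins. camera_info takes no time and is no camera call.
- ticket.hand_in(): hands the job in; it is judged then, once.
Trained networks look in the newest picture that a camera, given by its name, has taken for a name from the list of things; names that differ only in an ending like _2 or _b are one class to them, and where a whole thing is asked for, a point or a joint stands for the part that bears it (a point fixed in the world has none). Each returns a list of dicts, best first, with "conf" (0 to 1); they miss things now and then, are a little off and sometimes report something else, mostly with a low value. They report only what shows in the picture. A call takes as long as a camera call.
- models.regions_of(camera, label): "mask" (400x640 bool, what is visible of it) and "extent" ([left, top, right, bottom] in pixels, round what is visible of it).
The state is a dict: "time": time; "qpos": joint angles; "qvel": joint speeds; "joint_efforts": joint torques, N m; "tool_pos": TCP position; "tool_rot": TCP orientation; "contact_force": force on the tool from outside, world axes, zero at the start; "torque": the same for the moment, N m; "opening": finger opening in m; "grip_force": force on a finger pad.
Only numpy, scipy, OpenCV 4.12 (cv2) and the standard library are available. Lean on these libraries where they do the work, as an engineer would, in place of code of your own. Each camera call takes 0.05 s, during which the arm holds its last target. There are 200 camera calls.

## Working session

There is one attempt and no reset: what is moved stays moved. The work goes in short steps, Python scripts to look and compute and a tool call to move; the robot and the scene stay as the last step left them, time stands still between calls to the robot, and variables do not carry over. Pictures are saved under pics/ and viewed, at most 10 in all, crops included, and the job is handed in when it is done.

Besides the shell and the picture viewer there is one more tool, called as name([rows], argument=value, ...), one row to a line, values as JSON. send_rows: Moves the arm, as the interface text tells. Its arguments: {"type":"object","properties":{"plan":{"type":"array"},"hand":{"type":"number"},"squeeze":{"type":"number"}},"required":["plan"]}

```bash
mkdir -p pics; ls; cat > h.py <<'E'
import numpy as np, cv2
from cell import status, read_camera, camera_info, ticket, models
from scipy.spatial.transform import Rotation as R
def cam(n):
    c=camera_info(n); f=200/np.tan(np.radians(c['vfov'])/2)
    a=np.array(c['attitude'],float)
    M=a if a.shape==(3,3) else (R.from_euler('xyz',a).as_matrix() if a.size==3 else R.from_quat(a).as_matrix())
    return c,f,M,np.array(c['origin'])
def pix2w(n,uv,z):
    c,f,M,o=cam(n); uv=np.atleast_2d(uv).astype(float)
    d=np.c_[(uv[:,0]-c['cx'])/f,(uv[:,1]-c['cy'])/f,np.ones(len(uv))]@M.T
    return o+d*((z-o[2])/d[:,2])[:,None]
def w2pix(n,p):
    c,f,M,o=cam(n); q=(np.atleast_2d(p)-o)@M
    return np.c_[q[:,0]/q[:,2]*f+c['cx'],q[:,1]/q[:,2]*f+c['cy']]
def save(n,name):
    im=read_camera(n); cv2.imwrite('pics/'+name,im[:,:,::-1]); return im
E
python3 - <<'E'
from h import *
print(status.observe())
for n in('side','top'):
    print(camera_info(n)); save(n,n+'0.png')
    for l in('block','fence','stop_pin','collet'):
        for r in models.regions_of(n,l)[:2]: print(n,l,round(r['conf'],2),r['extent'])
a=cv2.imread('pics/side0.png');b=cv2.imread('pics/top0.png')
E
```

```text
pics
{'time': 0.0, 'qpos': array([-1.38797239e+00,  3.42741653e-01,  1.52502358e+00, -7.29044204e-06,
        1.27538874e+00, -1.46008463e-01]), 'qvel': array([ 2.68492104e-03, -4.14475740e-05,  1.59382600e-03,  6.39422434e-04,
        1.98667216e-04,  1.91220002e-03]), 'joint_efforts': array([ 1.36288414e-03, -4.31230688e+01, -2.44214398e+01,  7.18992180e-02,
        5.60728332e-02, -1.16232263e-04]), 'tool_pos': array([ 0.16948963, -0.49649855,  0.25103282]), 'tool_rot': array([-3.14004694e+00, -2.20258465e-04,  3.28834359e-01]), 'contact_force': array([-0.57107368, -0.31088004, -0.7126817 ]), 'torque': array([ 0.04416458,  0.01472559, -0.02625158]), 'grip_force': 0.0, 'opening': 0.09233751322281182}
{'vfov': 44.24134372917064, 'cx': 316.480348541528, 'cy': 187.31124605008887, 'origin': array([ 0.27311655, -1.16018708,  0.89750939]), 'attitude': array([-2.1883474e+00,  3.3515317e-04, -2.4531769e-01])}
side block 0.88 [297.8, 180.9, 321.0, 211.9]
side fence 0.9 [340.1, 164.1, 352.3, 248.3]
side stop_pin 0.51 [335.1, 170.7, 340.0, 178.1]
side collet 0.67 [328.2, 220.9, 344.3, 243.6]
{'vfov': 48.615997805885314, 'cx': 325.4593452679245, 'cy': 203.63731795731186, 'origin': array([0.34510188, 0.01762473, 1.47677442]), 'attitude': array([-3.01044931,  0.00565089, -1.59386747])}
top block 0.7 [318.5, 190.4, 343.1, 209.4]
top block 0.44 [446.3, 221.3, 459.4, 254.0]
top fence 0.86 [295.6, 153.4, 394.1, 188.6]
top collet 0.46 [158.6, 158.4, 212.5, 190.7]
top collet 0.23 [367.1, 139.9, 385.0, 162.0]
```

View pics/top0.png

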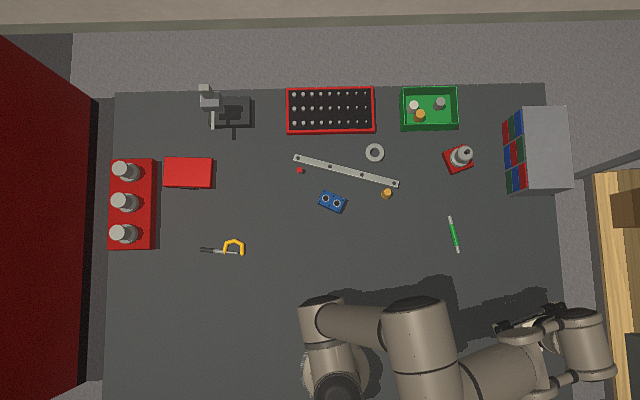

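View pics/side0.png

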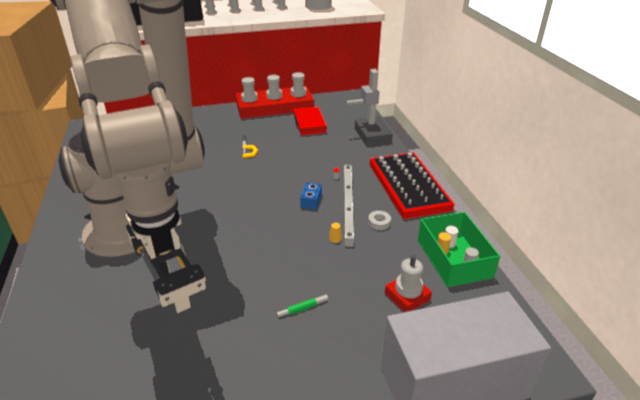

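The top view shows the fence running (296,156)-(397,185), the red pin at its left end (300,170), the brass collet at its right end (387,193) and the blue block at (332,201). The side view agrees: block (311,195), pin (336,172), collet (336,232). Next I'll fit the poses using silhouettes.

```bash
cat >> h.py <<'E'
from scipy.optimize import minimize
def sil(n,pose,box,S=4,crop=None):
    x0,x1,y0,y1,h=box; x,y,a=pose; c,s=np.cos(a),np.sin(a)
    P=np.array([[x+c*i-s*j,y+s*i+c*j,k] for i in(x0,x1) for j in(y0,y1) for k in(0,h)])
    hull=cv2.convexHull(((w2pix(n,P)+.5)*S-.5).astype(np.float32))
    m=np.zeros((400*S,640*S),np.uint8); cv2.fillConvexPoly(m,np.round(hull*16).astype(np.int32),255,shift=4)
    return cv2.resize(m,(640,400),interpolation=cv2.INTER_AREA)/255.
def fit(masks,pose,box,step=(.01,.01,.1)):
    def cost(p):
        return sum(np.abs(sil(n,p,box)-m).sum()/m.sum() for n,m in masks.items())
    p=np.array(pose,float)
    for k in (1,.4):
        r=minimize(cost,p,method='Nelder-Mead',options=dict(initial_simplex=np.vstack([p]+[p+np.eye(3)[i]*step[i]*k for i in range(3)]),xatol=1e-4,fatol=1e-3,maxiter=120)); p=r.x
    return p,r.fun
BLK=(-.025,.025,-.04,.04,.04); FEN=(0,.024,-.18,.18,.03)
def blue(im):
    h=cv2.cvtColor(im,cv2.COLOR_RGB2HSV); return (h[...,0]>100)&(h[...,0]<125)&(h[...,1]>90)
def toF(F,p):
    c,s=np.cos(F[2]),np.sin(F[2]); d=np.asarray(p)[:2]-F[:2]; return np.array([c*d[0]+s*d[1],-s*d[0]+c*d[1]])
def blockmask(n,im):
    m=blue(im)
    k,l,st,_=cv2.connectedComponentsWithStats(cv2.morphologyEx(m.astype(np.uint8),cv2.MORPH_CLOSE,np.ones((5,5),np.uint8)))
    guess=w2pix(n,[.47,.01,.02])[0]
    i=min((i for i in range(1,k) if st[i,4]>60),key=lambda i:np.hypot(st[i,0]+st[i,2]/2-guess[0],st[i,1]+st[i,3]/2-guess[1]))
    return (l==i).astype(float)
E
python3 - <<'E'
from h import *
ims={n:read_camera(n) for n in('top','side')}
fm={n:models.regions_of(n,'fence')[0]['mask'].astype(float) for n in ims}
bm={n:blockmask(n,ims[n]) for n in ims}
g=pix2w('top',[[332,201],[296,158],[397,187],[300,170]],.03);print(g)
d=g[1]-g[2]; a=np.arctan2(-d[0],d[1]); mid=(g[1]+g[2])/2
for k in (['top'],['side'],['top','side']):
    F,fc=fit({n:fm[n] for n in k},[mid[0],mid[1],a],FEN); B,bc=fit({n:bm[n] for n in k},[g[0][0],g[0][1],a+.1],BLK)
    print(k,'F',F.round(4),fc.round(3),'B',B.round(4),bc.round(3),'BinF',toF(F,B).round(4),'rel deg',np.degrees(B[2]-F[2]).round(1))
np.save('FB.npy',[F,B])
for n in ims:
    h=cv2.cvtColor(ims[n],cv2.COLOR_RGB2HSV); 
    e=w2pix(n,[F[0]-np.sin(F[2])*.15-.025*np.cos(F[2]),F[1]+np.cos(F[2])*.15-.025*np.sin(F[2]),.032])[0]
    r=((h[...,0]<8)|(h[...,0]>172))&(h[...,1]>120); yy,xx=np.nonzero(r); s=np.hypot(xx-e[0],yy-e[1])<8
    p=pix2w(n,[xx[s].mean(),yy[s].mean()],.032)[0]; print(n,'pin',p.round(4),toF(F,p).round(4),s.sum())
out=[]
for n in ims:
    im=ims[n][:,:,::-1].copy(); u=w2pix(n,[B[0],B[1],.02])[0].astype(int)
    S=6; big=cv2.resize(im,None,fx=S,fy=S,interpolation=cv2.INTER_NEAREST)
    for p,bx in((F,FEN),(B,BLK)):
        c=cv2.findContours((cv2.resize(sil(n,p,bx),None,fx=S,fy=S)>.5).astype(np.uint8),0,1)[0]; cv2.drawContours(big,c,-1,(0,255,255),1)
    out.append(big[(u[1]-50)*S:(u[1]+48)*S,(u[0]-60+20)*S:(u[0]+26+20)*S][:588,:])
o=np.hstack(out); cv2.imwrite('pics/fit.png',cv2.resize(o,(800,int(o.shape[0]*800/o.shape[1]))))
E
```

```text
[[ 5.44330249e-01 -3.72521316e-04  3.00000000e-02]
 [ 6.92240603e-01  1.16287747e-01  3.00000000e-02]
 [ 5.85952289e-01 -2.16559987e-01  3.00000000e-02]
 [ 6.51052776e-01  1.03552521e-01  3.00000000e-02]]
['top'] F [ 0.6354 -0.0438 -0.2853] 0.086 B [ 0.5455  0.0036 -0.4597] 0.284 BinF [-0.0996  0.0202] rel deg -10.0
['side'] F [ 0.6372 -0.0417 -0.2903] 0.207 B [ 0.5461  0.0022 -0.447 ] 0.035 BinF [-0.0999  0.016 ] rel deg -9.0
['top', 'side'] F [ 0.636  -0.0437 -0.2901] 0.302 B [ 0.5459  0.0033 -0.451 ] 0.328 BinF [-0.0997  0.0193] rel deg -9.2
top pin [0.653  0.1074 0.032 ] [-0.0269  0.1497] 30
side pin [0.6534 0.1029 0.032 ] [-0.0253  0.1455] 27
```

View pics/fit.png

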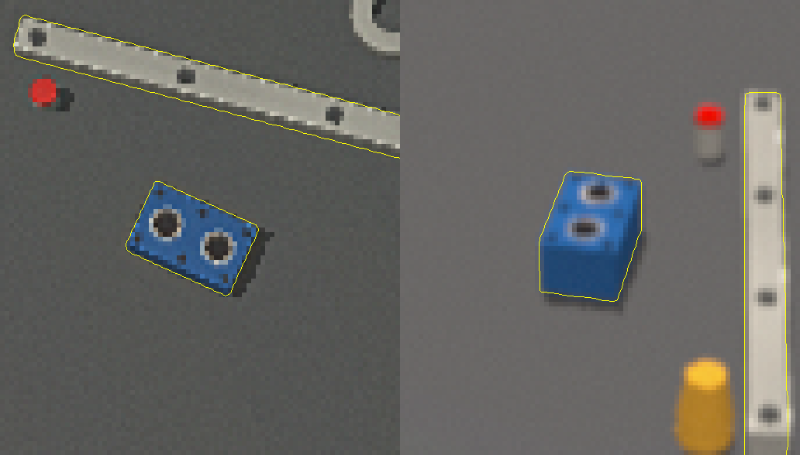

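send_rows([
  {"offset": [0, 0, 0], "yaw": 0.15},
  {"offset": [0, 0, 0], "yaw": 0.15},
  {"offset": [0, 0, 0], "yaw": 0.15},
  {"offset": [0, 0, 0], "yaw": 0.15},
  {"offset": [0, 0, 0], "yaw": 0.017},
  {"offset": [10, -45, 0], "yaw": 0},
  {"offset": [10, -45, 0], "yaw": 0},
  {"offset": [10, -45, 0], "yaw": 0},
  {"offset": [10, -45, 0], "yaw": 0},
  {"offset": [10, -45, 0], "yaw": 0},
  {"offset": [10, -45, 0], "yaw": 0},
  {"offset": [10, -45, 0], "yaw": 0},
  {"offset": [10, -45, 0], "yaw": 0},
  {"offset": [10, -45, 0], "yaw": 0},
  {"offset": [10, -45, 0], "yaw": 0},
  {"offset": [10, -45, 0], "yaw": 0},
  {"offset": [10, -45, 0], "yaw": 0},
  {"offset": [10, -45, 0], "yaw": 0},
], hand=0.565, squeeze=20)

```text
time: 2.5
tool_pos: [0.4611, 0.029, 0.2519]
tool_rot: [3.141, -0.001, -0.284]
contact_force: [0.7, -1.0, -0.0]
opening: 0.04
grip_force: 0.0
```

send_rows([
  {"offset": [0, 0, 40], "yaw": 0},
  {"offset": [0, 0, 40], "yaw": 0},
  {"offset": [0, 0, 40], "yaw": 0},
  {"offset": [0, 0, 40], "yaw": 0},
  {"offset": [0, 0, 30], "yaw": 0},
  {"offset": [0, 0, 16], "yaw": 0},
  {"offset": [0, 0, 10], "yaw": 0},
  {"offset": [15, 0, 0], "yaw": 0},
  {"offset": [15, 0, 0], "yaw": 0},
  {"offset": [0, 0, 0], "yaw": 0},
])

```text
time: 3.5
tool_pos: [0.4916, 0.0179, 0.0364]
tool_rot: [-3.141, -0.004, -0.287]
contact_force: [0.4, -0.2, 0.2]
opening: 0.0399
grip_force: 0.0
```

```bash
python3 - <<'E'
from h import *
F=np.array([.636,-.0437,-.288]); s=status.observe(); print(s['tool_pos'],toF(F,s['tool_pos']))
o=[]
for n in('top','side'):
    im=save(n,'t.png'); u=w2pix(n,[.55,0,.02])[0].astype(int)
    o.append(cv2.resize(im[u[1]-60:u[1]+60,u[0]-50:u[0]+50],None,fx=4,fy=4)[:,:,::-1])
cv2.imwrite('pics/a1.png',np.hstack(o))
E
```

```text
[0.49158556 0.01792835 0.03636614] [-0.15597118  0.01807134]
```

View pics/a1.png

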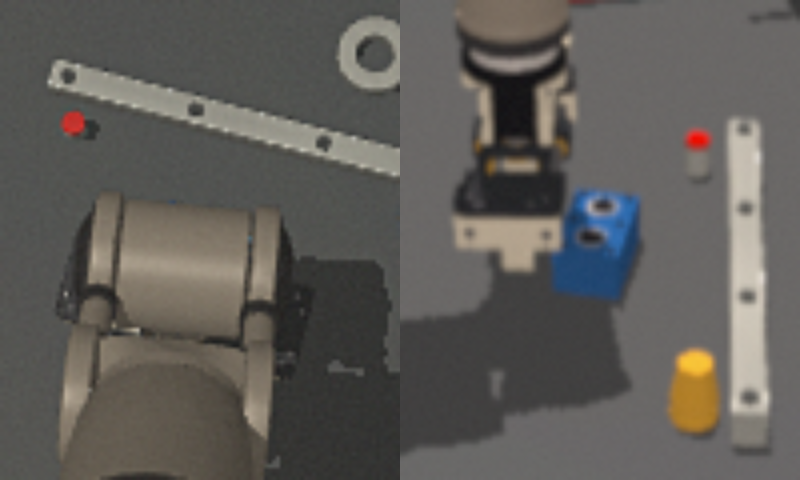

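send_rows([
  {"offset": [6, 0, 0], "yaw": 0},
  {"offset": [6, 0, 0], "yaw": 0},
  {"offset": [6, 0, 0], "yaw": 0},
  {"offset": [6, 0, 0], "yaw": 0},
  {"offset": [6, 0, 0], "yaw": 0},
  {"offset": [6, 0, 0], "yaw": 0},
  {"offset": [6, 0, 0], "yaw": 0},
  {"offset": [6, 0, 0], "yaw": 0},
  {"offset": [6, 0, 0], "yaw": 0},
  {"offset": [6, 0, 0], "yaw": 0},
  {"offset": [6, 0, 0], "yaw": 0},
  {"offset": [6, 0, 0], "yaw": 0},
  {"offset": [6, 0, 0], "yaw": 0},
  {"offset": [4, 0, 0], "yaw": 0},
  {"offset": [0, 0, 0], "yaw": 0},
])

```text
time: 5.1
tool_pos: [0.5686, -0.0049, 0.0355]
tool_rot: [-3.141, -0.001, -0.288]
contact_force: [-1.7, 0.8, -0.4]
opening: 0.0397
grip_force: 0.5
```

```bash
python3 - <<'E'
from h import *
F=np.array([.636,-.0437,-.288]); s=status.observe(); print(s['tool_pos'],toF(F,s['tool_pos']),s['contact_force'])
im=save('side','t.png'); B,c=fit({'side':blockmask('side',im)},[.596,-.01,-.29],BLK); print(B,c,toF(F,B),np.degrees(B[2]-F[2]))
u=w2pix('side',[.6,0,.02])[0].astype(int)
cv2.imwrite('pics/a2.png',cv2.resize(im[u[1]-50:u[1]+50,u[0]-60:u[0]+60],None,fx=5,fy=5)[:,:,::-1])
E
```

```text
[ 0.56860195 -0.00489993  0.035508  ] [-0.07564276  0.01805863] [-1.68752815  0.83483267 -0.38585064]
[ 0.60610813 -0.01202364 -0.28475635] 0.62927070108619 [-0.03765793  0.02188139] 0.18584730602983973
```

View pics/a2.png

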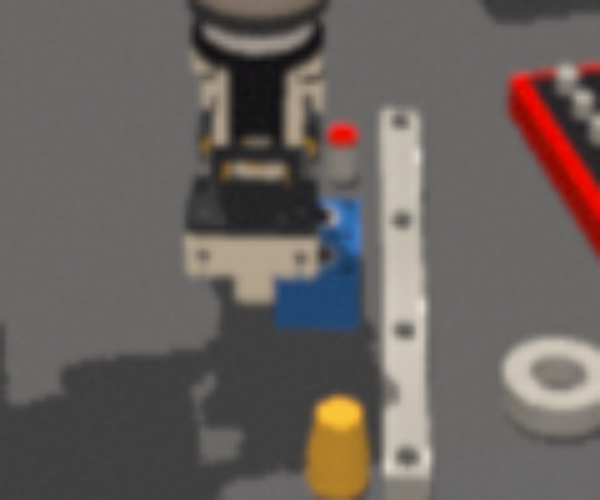

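send_rows([
  {"offset": [4, 0, 0], "yaw": 0},
  {"offset": [4, 0, 0], "yaw": 0},
  {"offset": [3, 0, 0], "yaw": 0},
  {"offset": [1, 0, 0], "yaw": 0},
  {"offset": [1, 0, 0], "yaw": 0},
  {"offset": [1, 0, 0], "yaw": 0},
])

```text
time: 5.75
tool_pos: [0.5809, -0.0087, 0.0356]
tool_rot: [3.141, 0.001, -0.288]
contact_force: [-3.2, 1.0, 1.4]
opening: 0.0396
grip_force: 2.3
```

send_rows([
  {"offset": [1, 0, 0], "yaw": 0},
  {"offset": [0, 0, 0], "yaw": 0},
])

```text
time: 5.95
tool_pos: [0.5819, -0.009, 0.0356]
tool_rot: [3.141, 0.001, -0.288]
contact_force: [-5.3, 2.9, 1.7]
opening: 0.0402
grip_force: 2.7
```

send_rows([
  {"offset": [1, 0, 0], "yaw": 0},
  {"offset": [0, 0, 0], "yaw": 0},
])

```text
time: 6.15
tool_pos: [0.5819, -0.009, 0.0356]
tool_rot: [3.141, 0.003, -0.288]
contact_force: [-9.4, 1.5, 4.8]
opening: 0.0401
grip_force: 4.5
```

send_rows([
  {"offset": [1, 0, 0], "yaw": 0},
  {"offset": [0, 0, 0], "yaw": 0},
])

```text
time: 6.35
tool_pos: [0.5819, -0.009, 0.0356]
tool_rot: [3.141, 0.005, -0.288]
contact_force: [-11.9, 3.6, 7.5]
opening: 0.0401
grip_force: 6.2
```

send_rows([
  {"offset": [1, 0, 0], "yaw": 0},
  {"offset": [0, 0, 0], "yaw": 0},
])

```text
time: 6.55
tool_pos: [0.5819, -0.009, 0.0357]
tool_rot: [3.141, 0.007, -0.288]
contact_force: [-15.5, 3.3, 11.1]
opening: 0.0399
grip_force: 7.9
```

```bash
python3 - <<'E'
from h import *
F=np.array([.636,-.0437,-.288]); s=status.observe(); print(toF(F,s['tool_pos']),s['tool_rot'],s['contact_force'],s['torque'])
E
```

```text
[-0.06168958  0.01787973] [ 3.14072412  0.0073483  -0.28753762] [-15.50119937   3.26202481  11.12966326] [0.81402859 2.1903074  0.19426331]
```

send_rows([
  {"offset": [-6, 0, 0], "yaw": 0},
  {"offset": [-14, 0, 0], "yaw": 0},
  {"offset": [-24, 0, 0], "yaw": 0},
])

```text
time: 6.85
tool_pos: [0.5451, 0.0019, 0.0362]
tool_rot: [-3.141, -0.006, -0.289]
contact_force: [-0.3, -0.4, -0.4]
opening: 0.0399
grip_force: 0.0
```

send_rows([
  {"offset": [0, 30, 0], "yaw": -0.15},
  {"offset": [0, 30, 0], "yaw": -0.15},
  {"offset": [0, 25, 0], "yaw": -0.15},
  {"offset": [0, 0, 0], "yaw": -0.15},
  {"offset": [0, 0, 0], "yaw": -0.15},
  {"offset": [0, 0, 0], "yaw": -0.15},
  {"offset": [0, 0, 0], "yaw": -0.15},
  {"offset": [0, 0, 0], "yaw": -0.15},
  {"offset": [0, 0, 0], "yaw": -0.15},
  {"offset": [0, 0, 0], "yaw": -0.15},
  {"offset": [0, 0, 0], "yaw": -0.07},
  {"offset": [0, 0, 0], "yaw": 0},
], hand=1)

```text
time: 8.05
tool_pos: [0.5318, -0.0814, 0.0361]
tool_rot: [3.138, 0.0, 1.282]
contact_force: [0.3, 0.1, -0.1]
opening: 0.0003
grip_force: 0.0
```

```bash
python3 - <<'E'
from h import *
F=np.array([.636,-.0437,-.288]); s=status.observe(); print(toF(F,s['tool_pos']),s['tool_pos'],s['tool_rot'],s['contact_force'],s['opening'])
for n in ('side','top'):
    im=save(n,n+'3.png'); B,c=fit({n:blockmask(n,im)},[.606,-.011,-.29],BLK); print(n,B,c,toF(F,B),np.degrees(B[2]-F[2]))
    u=w2pix(n,[.6,0,.02])[0].astype(int)
    cv2.imwrite('pics/%sc3.png'%n,cv2.resize(im[u[1]-50:u[1]+50,u[0]-60:u[0]+60],None,fx=5,fy=5)[:,:,::-1])
E
```

```text
[-0.08920455 -0.06579005] [ 0.53178275 -0.08144318  0.03609042] [3.13832550e+00 2.21695290e-04 1.28208531e+00] [ 0.33352176  0.11516263 -0.11903601] 0.0003017950212060664
side [ 0.61765351 -0.01480712 -0.28644776] 1.508958942693099 [-0.02579746  0.02249184] 0.08893675146300245
top [ 0.61869628 -0.01220667 -0.27544034] 0.9103030303030303 [-0.02553626  0.02528138] 0.7196155668316244
```

View pics/sidec3.png

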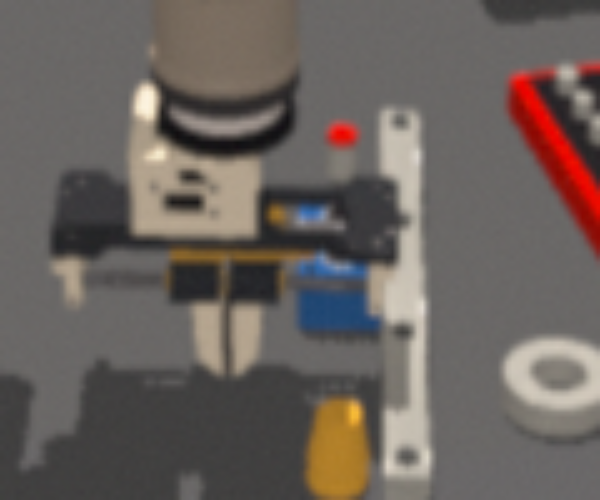

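send_rows([
  {"offset": [0, 25, 0], "yaw": 0},
  {"offset": [0, 25, 0], "yaw": 0},
  {"offset": [0, 11, 0], "yaw": 0},
  {"offset": [15, 0, 0], "yaw": 0},
  {"offset": [15, 0, 0], "yaw": 0},
  {"offset": [0, 0, 0], "yaw": 0},
])

```text
time: 8.75
tool_pos: [0.5974, -0.0669, 0.0356]
tool_rot: [-3.141, -0.0, 1.284]
contact_force: [0.1, -0.4, 0.1]
opening: 0.0005
grip_force: 0.0
```

```bash
python3 - <<'E'
from h import *
F=np.array([.636,-.0437,-.288]); s=status.observe(); print(toF(F,s['tool_pos']),s['tool_pos'],s['tool_rot'],s['contact_force'],s['opening'])
im=save('side','side4.png')
u=w2pix('side',[.6,0,.02])[0].astype(int)
cv2.imwrite('pics/sidec4.png',cv2.resize(im[u[1]-50:u[1]+50,u[0]-60:u[0]+60],None,fx=5,fy=5)[:,:,::-1])
E
```

```text
[-0.03046296 -0.03319638] [ 0.59736275 -0.0668766   0.03556201] [-3.14086430e+00 -3.67493624e-04  1.28365992e+00] [ 0.140857   -0.36558604  0.12051225] 0.00048225446216552384
```

View pics/sidec4.png

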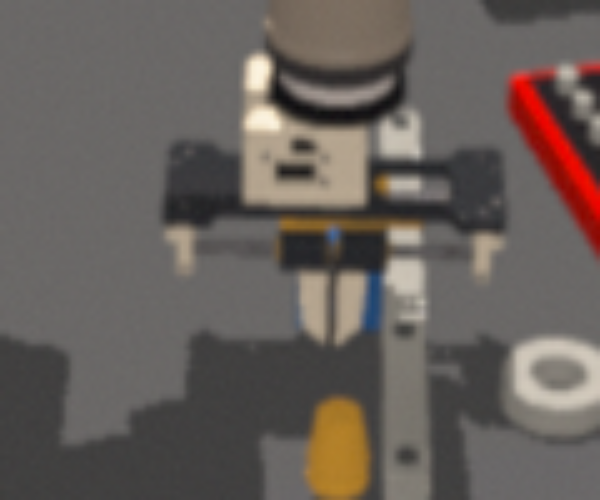

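send_rows([
  {"offset": [0, 2, 0], "yaw": 0},
  {"offset": [3, 0, 0], "yaw": 0},
  {"offset": [4, 0, 0], "yaw": 0},
  {"offset": [5, 0, 0], "yaw": 0},
  {"offset": [5, 0, 0], "yaw": 0},
  {"offset": [5, 0, 0], "yaw": 0},
  {"offset": [5, 0, 0], "yaw": 0},
  {"offset": [5, 0, 0], "yaw": 0},
  {"offset": [5, 0, 0], "yaw": 0},
  {"offset": [5, 0, 0], "yaw": 0},
  {"offset": [5, 0, 0], "yaw": 0},
  {"offset": [5, 0, 0], "yaw": 0},
  {"offset": [5, 0, 0], "yaw": 0},
  {"offset": [5, 0, 0], "yaw": 0},
  {"offset": [5, 0, 0], "yaw": 0},
  {"offset": [3, 0, 0], "yaw": 0},
  {"offset": [0, 0, 0], "yaw": 0},
])

```text
time: 10.5
tool_pos: [0.6192, -0.003, 0.0358]
tool_rot: [-3.141, 0.001, 1.282]
contact_force: [-2.1, -2.9, 1.6]
opening: 0.0007
grip_force: 1.6
```

```bash
python3 - <<'E'
from h import *
F=np.array([.636,-.0437,-.288]); s=status.observe(); print(toF(F,s['tool_pos']),s['tool_pos'],s['tool_rot'],s['contact_force'],s['torque'])
o=[]
for n in('top','side'):
    im=save(n,n+'5.png'); u=w2pix(n,[.61,.04,.02])[0].astype(int)
    o.append(cv2.resize(im[u[1]-50:u[1]+50,u[0]-40:u[0]+40],None,fx=5,fy=5)[:,:,::-1])
cv2.imwrite('pics/c5.png',np.hstack(o))
E
```

```text
[-0.02767862  0.03426125] [ 0.61919276 -0.00298814  0.03577422] [-3.14110510e+00  6.93747667e-04  1.28208764e+00] [-2.05300135 -2.85894502  1.64541333] [-0.35572102  0.28111466  0.06172541]
```

View pics/c5.png

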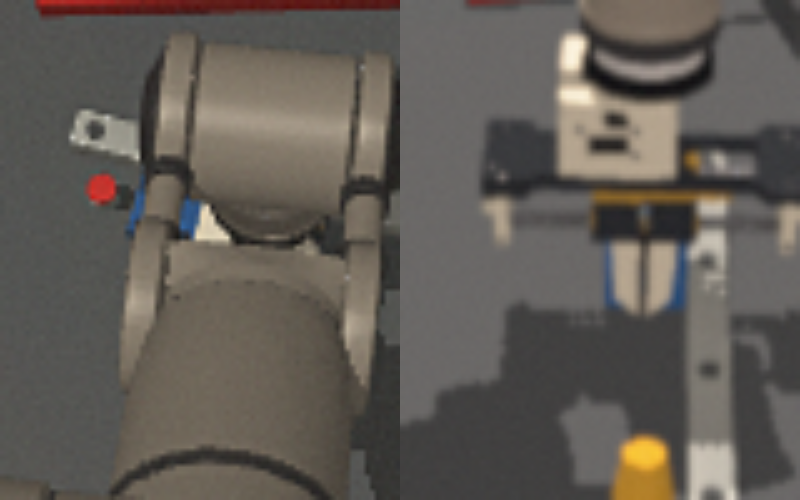

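send_rows([
  {"offset": [4, 0, 0], "yaw": 0},
  {"offset": [4, 0, 0], "yaw": 0},
  {"offset": [1, 0, 0], "yaw": 0},
  {"offset": [1, 0, 0], "yaw": 0},
  {"offset": [1, 0, 0], "yaw": 0},
  {"offset": [0, 0, 0], "yaw": 0},
])

```text
time: 11.2
tool_pos: [0.6223, 0.007, 0.0357]
tool_rot: [-3.141, 0.001, 1.282]
contact_force: [-2.2, -4.1, 2.3]
opening: 0.0005
grip_force: 2.6
```

send_rows([
  {"offset": [1, 0, 0], "yaw": 0},
  {"offset": [1, 0, 0], "yaw": 0},
  {"offset": [0, 0, 0], "yaw": 0},
])

```text
time: 11.5
tool_pos: [0.6228, 0.0089, 0.0357]
tool_rot: [-3.141, 0.001, 1.282]
contact_force: [-2.8, -4.9, 2.4]
opening: 0.0007
grip_force: 2.7
```

send_rows([
  {"offset": [1, 0, 0], "yaw": 0},
  {"offset": [1, 0, 0], "yaw": 0},
  {"offset": [0, 0, 0], "yaw": 0},
])

```text
time: 11.8
tool_pos: [0.6233, 0.0104, 0.0357]
tool_rot: [-3.141, 0.002, 1.282]
contact_force: [-4.2, -6.2, 2.4]
opening: 0.0007
grip_force: 3.7
```

send_rows([
  {"offset": [1, 0, 0], "yaw": 0},
  {"offset": [0, 0, 0], "yaw": 0},
])

```text
time: 12.0
tool_pos: [0.6233, 0.0104, 0.0357]
tool_rot: [-3.141, 0.003, 1.282]
contact_force: [-4.9, -8.5, 4.0]
opening: 0.0001
grip_force: 5.7
```

send_rows([
  {"offset": [1, 0, 0], "yaw": 0},
  {"offset": [0, 0, 0], "yaw": 0},
])

```text
time: 12.2
tool_pos: [0.6233, 0.0105, 0.0358]
tool_rot: [-3.14, 0.004, 1.282]
contact_force: [-6.1, -14.9, 4.9]
opening: 0.0
grip_force: 7.7
```

send_rows([
  {"offset": [1, 0, 0], "yaw": 0},
  {"offset": [0, 0, 0], "yaw": 0},
])

```text
time: 12.4
tool_pos: [0.6233, 0.0105, 0.0358]
tool_rot: [-3.14, 0.006, 1.282]
contact_force: [-7.7, -17.0, 4.9]
opening: 0.0005
grip_force: 9.7
```

send_rows([
  {"offset": [-6, 0, 0], "yaw": 0},
  {"offset": [-14, 0, 0], "yaw": 0},
  {"offset": [-20, 0, 0], "yaw": 0},
  {"offset": [0, 0, -30], "yaw": 0},
  {"offset": [0, 0, -45], "yaw": 0},
  {"offset": [0, 0, -45], "yaw": 0},
  {"offset": [-30, -30, -40], "yaw": 0},
  {"offset": [-30, -40, 0], "yaw": 0},
  {"offset": [-30, -40, 0], "yaw": 0},
  {"offset": [-30, -40, 0], "yaw": 0},
  {"offset": [-30, -40, 0], "yaw": 0},
  {"offset": [-30, 0, 0], "yaw": 0},
])

```text
time: 13.6
tool_pos: [0.38, -0.1379, 0.1895]
tool_rot: [-3.138, -0.002, 1.282]
contact_force: [1.4, -0.3, -0.2]
opening: 0.0002
grip_force: 0.0
```

```bash
python3 - <<'E'
from h import *
F=np.array([.636,-.0437,-.288]); s=status.observe(); print(s['tool_pos'],s['time'])
o=[]
c,q=np.cos(F[2]),np.sin(F[2]); g=[F[0]-c*.027-q*.0975,F[1]-q*.027+c*.0975,F[2]]
for n in('top','side'):
    im=save(n,n+'6.png'); m=blockmask(n,im); B,cc=fit({n:m},g,BLK,(.004,.004,.03)); print(n,B,cc,toF(F,B),np.degrees(B[2]-F[2]),m.sum())
    u=w2pix(n,[.625,.06,.02])[0].astype(int)
    o.append(cv2.resize(im[u[1]-36:u[1]+36,u[0]-25:u[0]+25],None,fx=8,fy=8,interpolation=cv2.INTER_CUBIC)[:,:,::-1])
cv2.imwrite('pics/c6.png',np.hstack(o))
E
```

```text
[ 0.38000243 -0.13785136  0.18947081] 13.6
top [ 0.63934348  0.05942436 -0.28948995] 0.3066834050693448 [-0.02608516  0.09982673] -0.08536767605038144 328.0
side [ 0.63901917  0.05803991 -0.27324657] 0.059748617395676225 [-0.02600289  0.09840718] 0.8453091586490687 390.0
```

View pics/c6.png

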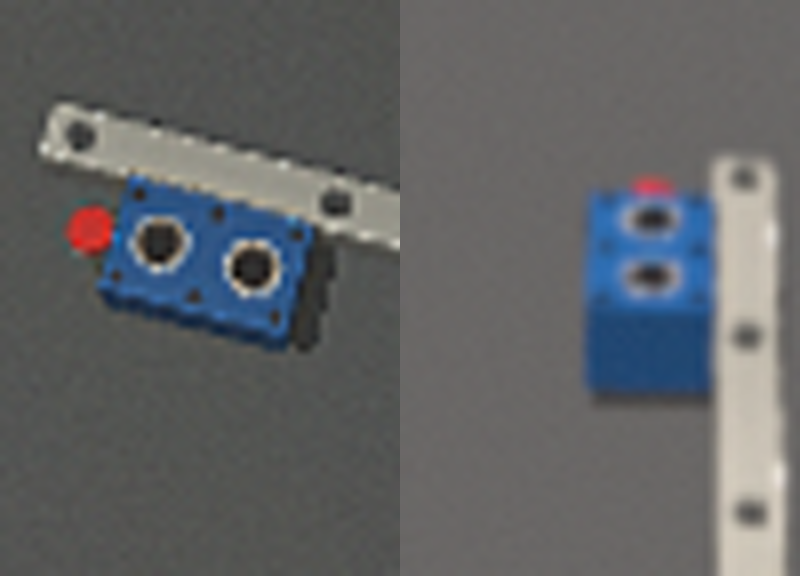

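send_rows([
  {"offset": [0, 0, 0], "yaw": 0.15},
  {"offset": [0, 0, 0], "yaw": 0.15},
  {"offset": [0, 0, 0], "yaw": 0.15},
  {"offset": [0, 0, 0], "yaw": 0.15},
  {"offset": [0, 0, 0], "yaw": 0.15},
  {"offset": [0, 0, 0], "yaw": 0.15},
  {"offset": [0, 0, 0], "yaw": 0.15},
  {"offset": [0, 0, 0], "yaw": 0.15},
  {"offset": [0, 0, 0], "yaw": 0.15},
  {"offset": [0, 0, 0], "yaw": 0.15},
  {"offset": [0, 0, 0], "yaw": 0.07},
  {"offset": [18, -43, 0], "yaw": 0},
  {"offset": [18, -43, 0], "yaw": 0},
  {"offset": [18, -43, 0], "yaw": 0},
  {"offset": [18, -43, 0], "yaw": 0},
  {"offset": [18, -43, 0], "yaw": 0},
  {"offset": [18, -43, 0], "yaw": 0},
  {"offset": [0, 0, 0], "yaw": 0},
], hand=0.565)

```text
time: 15.5
tool_pos: [0.5647, 0.0819, 0.1894]
tool_rot: [-3.139, -0.002, -0.283]
contact_force: [0.1, -0.2, -0.4]
opening: 0.0401
grip_force: 0.0
```

```bash
python3 - <<'E'
from h import *
F=np.array([.636,-.0437,-.288]); s=status.observe(); print(s['tool_pos'],toF(F,s['tool_pos']),s['tool_rot'])
E
```

```text
[0.56466043 0.08191757 0.1893609 ] [-0.10408118  0.10018092] [-3.13900312e+00 -1.66230801e-03 -2.83491024e-01]
```

send_rows([
  {"offset": [0, 0, 40], "yaw": 0.004},
  {"offset": [0, 0, 40], "yaw": 0},
  {"offset": [0, 0, 40], "yaw": 0},
  {"offset": [0, 0, 23], "yaw": 0},
  {"offset": [0, 0, 10], "yaw": 0},
  {"offset": [12, 0, 0], "yaw": 0},
  {"offset": [12, 0, 0], "yaw": 0},
  {"offset": [8, 0, 0], "yaw": 0},
  {"offset": [4, 0, 0], "yaw": 0},
  {"offset": [1, 0, 0], "yaw": 0},
  {"offset": [1, 0, 0], "yaw": 0},
  {"offset": [1, 0, 0], "yaw": 0},
  {"offset": [0, 0, 0], "yaw": 0},
])

```text
time: 16.8
tool_pos: [0.5992, 0.0659, 0.0371]
tool_rot: [3.142, -0.0, -0.292]
contact_force: [0.1, -0.1, -0.1]
opening: 0.0401
grip_force: 0.0
```

send_rows([
  {"offset": [1, 0, 0], "yaw": 0},
  {"offset": [1, 0, 0], "yaw": 0},
  {"offset": [0, 0, 0], "yaw": 0},
])

```text
time: 17.1
tool_pos: [0.6013, 0.0652, 0.037]
tool_rot: [3.142, -0.0, -0.292]
contact_force: [-0.7, -1.8, 0.8]
opening: 0.04
grip_force: 0.0
```

send_rows([
  {"offset": [1, 0, 0], "yaw": 0},
  {"offset": [1, 0, 0], "yaw": 0},
  {"offset": [0, 0, 0], "yaw": 0},
])

```text
time: 17.4
tool_pos: [0.6032, 0.0647, 0.037]
tool_rot: [3.141, 0.0, -0.292]
contact_force: [-0.7, -0.6, -0.0]
opening: 0.04
grip_force: 0.1
```

```bash
python3 - <<'E'
from h import *
F=np.array([.636,-.0437,-.288]); s=status.observe(); print(s['tool_pos'],toF(F,s['tool_pos']),s['tool_rot'],s['contact_force'])
E
```

```text
[0.60315476 0.06466481 0.03697429] [-0.06227189  0.09457248] [ 3.14149243e+00  5.55971442e-05 -2.92190400e-01] [-0.69882631 -0.60924767 -0.03702974]
```

send_rows([
  {"offset": [0, 0, 0], "yaw": -0.004},
  {"offset": [1, 0, 0], "yaw": 0},
  {"offset": [0, 0, 0], "yaw": 0},
])

```text
time: 17.7
tool_pos: [0.6034, 0.0646, 0.037]
tool_rot: [3.141, 0.002, -0.288]
contact_force: [-4.2, 1.3, 2.5]
opening: 0.0402
grip_force: 2.1
```

send_rows([
  {"offset": [1, 0, 0], "yaw": 0},
  {"offset": [0, 0, 0], "yaw": 0},
])

```text
time: 17.9
tool_pos: [0.6034, 0.0646, 0.0369]
tool_rot: [3.141, 0.004, -0.288]
contact_force: [-8.1, 2.0, 6.3]
opening: 0.0401
grip_force: 4.0
```

send_rows([
  {"offset": [1, 0, 0], "yaw": 0},
  {"offset": [0, 0, 0], "yaw": 0},
])

```text
time: 18.1
tool_pos: [0.6035, 0.0646, 0.037]
tool_rot: [3.141, 0.006, -0.287]
contact_force: [-11.1, 2.0, 9.9]
opening: 0.0399
grip_force: 5.7
```

```bash
python3 - <<'E'
from h import *
F=np.array([.636,-.0437,-.288]); s=status.observe(); print(s['tool_pos'],toF(F,s['tool_pos']),s['tool_rot'],s['contact_force'])
E
```

```text
[0.60345317 0.06457111 0.03698049] [-0.06195916  0.09456739] [ 3.14053519  0.00574227 -0.28733325] [-11.09172056   2.00509224   9.87163193]
```

send_rows([
  {"offset": [-6, 0, 0], "yaw": 0},
  {"offset": [-14, 0, 0], "yaw": 0},
  {"offset": [-24, 0, 0], "yaw": 0},
  {"offset": [-40, 0, 0], "yaw": 0},
  {"offset": [0, 0, -40], "yaw": 0},
  {"offset": [0, 0, -40], "yaw": 0},
  {"offset": [0, 0, -40], "yaw": 0},
  {"offset": [-10, 45, -10], "yaw": 0},
  {"offset": [-10, 45, 0], "yaw": 0},
  {"offset": [-10, 45, 0], "yaw": 0},
  {"offset": [-10, 45, 0], "yaw": 0},
  {"offset": [0, 45, 0], "yaw": 0},
  {"offset": [0, 0, 0], "yaw": 0},
])

```text
time: 19.4
tool_pos: [0.4224, -0.1211, 0.1675]
tool_rot: [3.14, -0.003, -0.294]
contact_force: [0.2, -0.3, 0.5]
opening: 0.0404
grip_force: 0.0
```

```bash
python3 - <<'E'
from h import *
F=np.array([.636,-.0437,-.288])
o=[]
c,q=np.cos(F[2]),np.sin(F[2]); g=[F[0]-c*.027-q*.0975,F[1]-q*.027+c*.0975,F[2]]
for n in('top','side'):
    im=save(n,n+'7.png'); m=blockmask(n,im); B,cc=fit({n:m},g,BLK,(.004,.004,.03)); print(n,cc,toF(F,B),np.degrees(B[2]-F[2]),m.sum())
    u=w2pix(n,[.625,.06,.02])[0].astype(int)
    o.append(cv2.resize(im[u[1]-36:u[1]+36,u[0]-25:u[0]+25],None,fx=8,fy=8,interpolation=cv2.INTER_CUBIC)[:,:,::-1])
cv2.imwrite('pics/c7.png',np.hstack(o))
E
```

```text
top 0.2936583642465995 [-0.02596617  0.09965816] -0.34422600268617254 333.0
side 0.06279550380563537 [-0.02590212  0.09782338] 0.8388916028755008 389.0
```

View pics/c7.png

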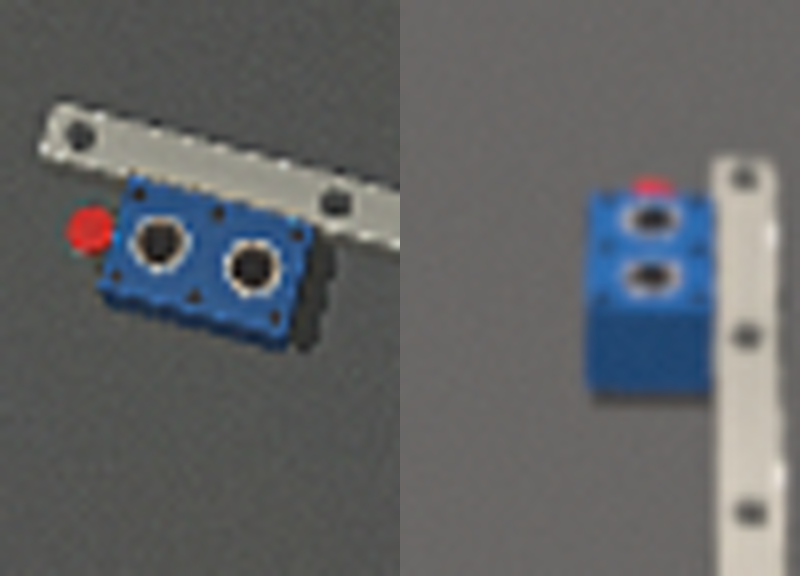

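```bash
python3 - <<'E'
from h import *
g=[.6391,.0587]
for n in('top','side'):
    a,b=[cv2.cvtColor(cv2.imread(f'pics/{n}{k}.png'),cv2.COLOR_BGR2GRAY).astype(np.float32) for k in(6,7)]
    u=w2pix(n,[*g,.04])[0].astype(int)
    for nm,(du,r) in {'block':((0,0),9),'fence hole side':((20,0) if n=='top' else (17,15),7)}.items():
        s=np.s_[u[1]+du[1]-r:u[1]+du[1]+r,u[0]+du[0]-r:u[0]+du[0]+r]
        W=np.eye(2,3,dtype=np.float32)
        try: cc,W=cv2.findTransformECC(a[s],b[s],W,cv2.MOTION_TRANSLATION,(3,200,1e-5),None,1); print(n,nm,W[:,2].round(3),round(cc,4))
        except cv2.error as e: print(n,nm,'fail')
    p0=w2pix(n,[*g,.04])[0];c,q=np.cos(-.288),np.sin(-.288)
    print(n,'px per mm along -yF',((w2pix(n,[g[0]+q*.001,g[1]-c*.001,.04])[0]-p0)).round(3))
E
```

```text
top block [-0.009  0.001] 0.9977
top fence hole side [0.015 0.008] 0.9983
top px per mm along -yF [0.292 0.078]
side block [ 0.025 -0.022] 0.9968
side fence hole side [ 0.002 -0.031] 0.9996
side px per mm along -yF [-0.004  0.179]
```

```bash
python3 -c "
from cell import ticket; print(ticket.hand_in())"
```

```text
the job is handed in; nothing more can be done
None
```

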